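Tighten the tile clamp with the long socket key

TASK

One of the two bench clamps holds a black tile that still has to be locked for sanding. Take the long T-handled key with the slotted socket, lower it down that clamp's bore fully onto the winged nut, turn the nut clockwise (seen from above) until it comes up against its stop, and leave the key standing in the bore. Do not turn the nut of the empty clamp.

Things in the scene. Friction and masses are not known exactly. Their poses are not given: they have to be found in the camera images.
- key: Steel key to use, standing upright on the bench, 190 mm tall, 0.4 kg. Origin: centre of its foot, z up. Tubular socket 48 mm wide, 64 high; 14 mm shaft; T-bar on top, 90 mm along x, 18 wide, 18 high (172-190 up). Socket's lowest 34 mm is hollow (38 inside), with a slot across it along x like the T-bar, 21 mm wide. The other key (125 tall, 32 mm socket, no slot) is wrong.
- clamp_nut_top (a point): Top of the nut in the clamp with the tile, on the bore axis, 44 mm above the bench; x along the wings, z up, turns with the nut. Brass nut: bar 52 long, 8 thick, 24 high, 12 mm stud in its middle 3 higher, on the floor of a 62 mm bore, 85 deep, in a grey block 90 x 100, 105 high. The key seats with its foot on that floor (24 below this point) if its T-bar is in line with the wings.
- clamp_nut (a joint): Turn of that nut, rad, clockwise from above: 0 to 0.2 at the start, solid stop at 0.9 (wings then parallel to the tile). Friction 0.12 N m, stays where left. The seated key has 22 degrees of play each way before it takes the nut along. The black tile (90 wide, 12 thick, top 112 mm above the bench) stands on the block's far side, 74 mm from the bore axis; a jaw closes on it.
- spare_nut (a joint): Turn of the like nut in the other, empty clamp (same grey block, 105 mm high, no tile); rad, clockwise, 0 to 0.2 at the start. To be left alone. Both clamps are fixed to the bench; clamps and keys stand in a row in any order, centres at least 155 mm apart.
Mind the look-alikes: they are no part of the job. What is shaped like the key but orange is not meant.

How it is judged (in metres and radians):
On the way, in this order (a step that is already met when the one before it is completed fails the run):
1. the long key stands fully down over the winged nut of the clamp with the tile, the nut not yet tight (z of key in the frame of clamp_nut_top below -0.016 m and horizontal distance between key and clamp_nut_top below 0.015 m and value of joint clamp_nut below 0.6 rad), for 0.1 s.
2. the nut is turned clockwise to its stop, the key on it (z of key in the frame of clamp_nut_top below -0.016 m and horizontal distance between key and clamp_nut_top below 0.015 m and value of joint clamp_nut above 0.72 rad), for 0.2 s.
At the end, for the whole second after the job is handed in: The nut of the clamp with the tile is within 10 degrees (0.18 rad) of its stop; the long key, let go, stands at rest in the bore, its foot at least 16 mm below the top of the nut, within 15 mm of the bore axis and 14 degrees of upright; the nut of the empty clamp is not turned beyond 0.4 rad (all of step 2 and angle between key's own z axis and vertical below 0.25 rad and linear speed of key below 0.02 m/s and value of joint spare_nut below 0.4 rad); the robot touches nothing.
It fails at once if the nut of the empty clamp is turned beyond 0.4 rad (value of joint spare_nut above 0.4 rad).
It also fails if it takes over 48 s, if anything falls off the work surface, if the arm or the gripper's body presses on something with over 40 N, if the wrist force passes 120 N, or if a joint passes its speed limit or range.

ROBOT

A 6-joint arm with a two-finger parallel gripper is mounted at the origin on the work surface. World frame = base frame: x ahead of the robot, y to its left, z up, the work surface at z = 0. Lengths are in mm, angles in rad, forces in N, time in s.
With the tool pointing down it reaches from about 275 to 975 mm from the base axis. Payload 8.4 kg.
Tool frame: the origin (TCP) lies between the finger pads; the fingertips stand bot.tips_ahead ahead of it and the grasp point (between the pads) lies 3 mm ahead of it (bot.tips_ahead is the distance from the TCP to the fingertips, in mm); z points along the fingers, y is the line along which they close (so a half turn about z gives the same grasp; the last joint's range is limited). The gripper opens to 92 mm and grips with 3 to 60 N. Pads are 20 mm wide; open, the fingers measure 128 mm over their backs; the gripper's body (75 mm by 189 mm) begins 69 mm behind the grasp point.
Start: joints at [-1.152, 0.353, 1.633, -0, 1.155, -0.002], TCP at [255.306, -570.48, 236.583] pointing down, gripper open.
Joint ranges: [-2.63, 2.63], [-0.92, 2.1], [0.06, 2.66], [-1.3, 4.44], [0, 2.69], [-3.02, 3.02]. Speed limits (rad/s): [2.22, 2.22, 2.79, 3.14, 3.14, 3.14].

INTERFACE

Orientations are given as a unit quaternion [x, y, z, w].
In Python, from station import sensors, eyes, bot gives the robot as it stands.
- The arm moves only by the tool servo_tool, never from a script. Its argument "motion" is one flat list of numbers, 4 for each row, row after row: the shift along the tool's x, y, z in m, then the turn about the tool's z in rad. A call has exactly 10 rows; each row shifts and turns the commanded pose from where the row before left it, along the tool's axes as they then stand; what a row does not reach is not made up. A row lasts 1/12 s, in which the tool goes at most 41.7 mm and 7.16 degrees, less where a joint would pass 70% of its speed; a pose out of reach is approached as far as the arm can. A call with a gripper value outside its range is refused whole. "jaw" is the gripper command: -1 is fully open, 1 is shut, values between are in proportion, set as the call begins (left out, the last holds). The fingers move at their own pace and stop on an object; "squeeze" is the grip in N (left out, the last holds). Time passes only in rows, so rows that do not move let the fingers close, or fill a call up. It gives the time, the measured TCP pose, the force and the opening at its end, in the units of the state.
- sensors.get_state(): the state, without advancing time (a new reading comes with each control period).
- eyes.capture(name): name is "scene" or "top" or "wrist"; returns a dict with "pixels" (480x640x3 uint8, red, green, blue), "intrinsics" (3x3 intrinsics, pixels), "xyz" and "orientation" of the camera in the world. Camera axes: x right, y down, z forward; pixel columns grow to the right and rows downward; lengths in mm; the calibration is good to about 2 mm. The wrist camera is an equidistant fisheye: a pixel r from the principal point sees the ray r / f radians off the axis. A picture is of the moment at which its call begins. There is no depth.
- bot.close_job(): hands the job in, once; it reports no verdict.
The state is a dict: "time": time; "joint_positions": joint angles; "qvel": joint speeds; "effort": joint torques, N m; "position": TCP position; "tool_rot": TCP orientation; "wrist_force": force on the tool from outside, world axes, zero at the start; "moment": the same for the moment, N m; "grip_width": finger opening in mm.
Only numpy, scipy, OpenCV 4.12 (cv2) and the standard library are available. Lean on these libraries where they do the work, as an engineer would, in place of code of your own. Each camera call takes 0.05 s, during which the arm holds its last target. There are 200 camera calls.

## Working session

There is one attempt and no reset: what is moved stays moved. The work goes in short steps, Python scripts to look and compute and a tool call to move; the robot and the scene stay as the last step left them, time stands still between calls to the robot, and variables do not carry over. Pictures are saved under pics/ and viewed, on a budget of 10 in all, crops included, one or two more only if the job needs it, and the job is handed in when it is done.

Besides the shell and the picture viewer there is one more tool, called after "Request:" as name(argument=value, ...) on one line, values as JSON. servo_tool: Moves the arm, as the interface text tells. Its arguments: {"type":"object","properties":{"motion":{"type":"array"},"jaw":{"type":"number"},"squeeze":{"type":"number"}},"required":["motion"]}

```bash
mkdir -p pics; ls; cat > h.py <<'E'
import numpy as np, cv2
from scipy.spatial.transform import Rotation as R
from station import sensors, eyes, bot
def cap(name,fn=None):
    c=eyes.capture(name); np.savez('%s.npz'%name,**{k:np.array(v) for k,v in c.items()})
    return c
def load(name): return dict(np.load('%s.npz'%name))
def ray(c,u,v,fish=False):
    K=np.array(c['intrinsics']); a=np.array([(u-K[0,2])/K[0,0],(v-K[1,2])/K[1,1]])
    if fish:
        t=np.linalg.norm(a); d=np.r_[a/max(t,1e-9)*np.sin(t),np.cos(t)]
    else: d=np.r_[a,1.]
    return np.array(c['xyz']), R.from_quat(c['orientation']).apply(d/np.linalg.norm(d))
def atz(c,u,v,z,fish=False):
    o,d=ray(c,u,v,fish); return o+d*(z-o[2])/d[2]
def proj(c,p,fish=False):
    K=np.array(c['intrinsics']); q=R.from_quat(c['orientation']).inv().apply(np.array(p,float)-np.array(c['xyz']))
    if fish:
        r=np.hypot(q[0],q[1]); t=np.arctan2(r,q[2]); a=q[:2]/max(r,1e-9)*t
    else: a=q[:2]/q[2]
    return a[0]*K[0,0]+K[0,2],a[1]*K[1,1]+K[1,2]
def save(c,fn,crop=None,s=1):
    im=np.array(c['pixels'])[:,:,::-1]
    if crop: x0,y0,x1,y1=crop; im=im[y0:y1,x0:x1]
    im=cv2.resize(im,None,fx=s,fy=s,interpolation=cv2.INTER_CUBIC); cv2.imwrite('pics/'+fn,im)
E
python3 - <<'E'
from h import *
for n in ("scene","top"):
    c=cap(n); save(c,n+'1.png'); print(n,c['xyz'],c['orientation'],c['intrinsics'])
print(sensors.get_state(), bot.tips_ahead)
E
```

```text
pics
scene [1051.76907455  270.02452968  870.54329372] [ 0.47495108  0.82718859 -0.25732234 -0.15480867] [[569.78377764   0.         321.55027795]
 [  0.         569.78377764 231.37995069]
 [  0.           0.           1.        ]]
top [512.9103076  -18.30000748 869.38952886] [ 0.7100927  -0.70295743  0.0148917  -0.03738236] [[472.25341741   0.         324.55398621]
 [  0.         472.25341741 226.633506  ]
 [  0.           0.           1.        ]]
{'time': 0.1, 'joint_positions': array([-1.15240301e+00,  3.53578550e-01,  1.63405390e+00, -9.55096819e-06,
        1.15518335e+00, -2.41318673e-03]), 'qvel': array([-4.55022517e-04, -8.25092965e-04, -1.66480788e-03, -2.22003506e-05,
        5.21987825e-04,  7.88101666e-04]), 'effort': array([ 2.11095066e-04, -5.94904017e+01, -3.34929585e+01,  6.99883327e-02,
        1.84047333e-02, -2.17878238e-05]), 'position': array([ 255.13295785, -570.10320694,  235.94146638]), 'tool_rot': array([ 9.77946187e-01,  2.08856127e-01, -1.30559043e-04, -5.97487774e-04]), 'wrist_force': array([ 0.17362473, -0.31953666,  0.8101181 ]), 'moment': array([-0.00506451, -0.00913178,  0.00033136]), 'grip_width': 92.13594941400171} 22.0
```

View pics/scene1.png

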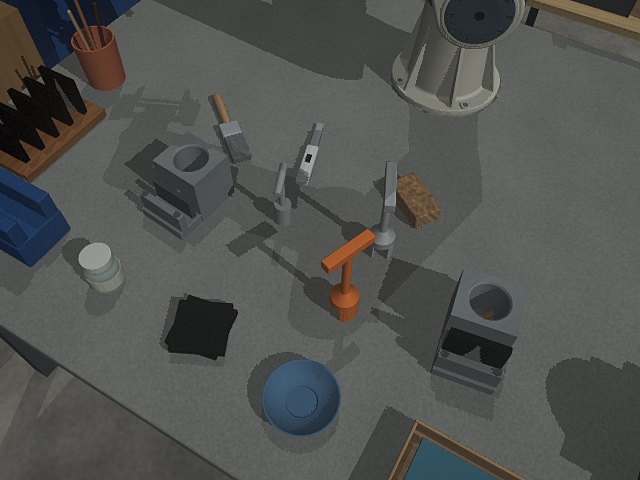

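View pics/top1.png

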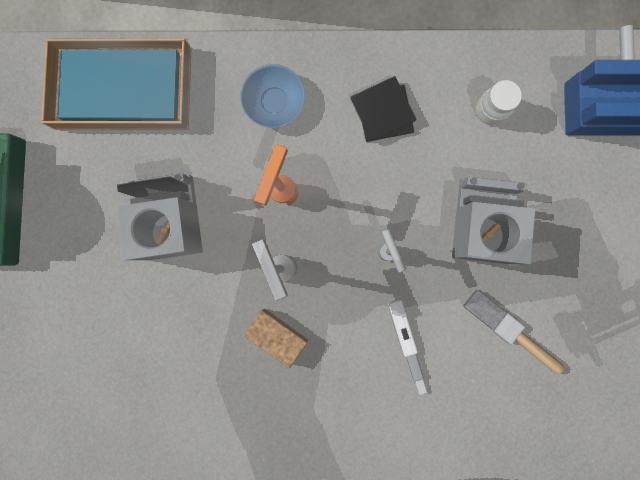

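Candidates: the steel T at top (269,270) / scene (388,210) is tall with a slotted socket, so it fits. The orange T at top (271,175) is the look-alike, and the short steel T at top (392,250) is the wrong key. The clamp with the tile is at top (152,230) and the empty one at top (500,233). I'll confirm with one enlarged composite.

```bash
python3 - <<'E'
from h import *
t=load('top');s=load('scene')
def cr(c,x0,y0,w,h,f): return cv2.resize(c['pixels'][y0:y0+h,x0:x0+w,::-1],(400,300),interpolation=cv2.INTER_CUBIC)
a=np.vstack([np.hstack([cr(t,230,225,100,75,4),cr(t,105,180,100,75,4)]),np.hstack([cr(s,340,155,133,100,3),cr(s,420,260,133,100,3)])])
cv2.imwrite('pics/comp.png',a)
E
```

```text
(no output)
```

View pics/comp.png

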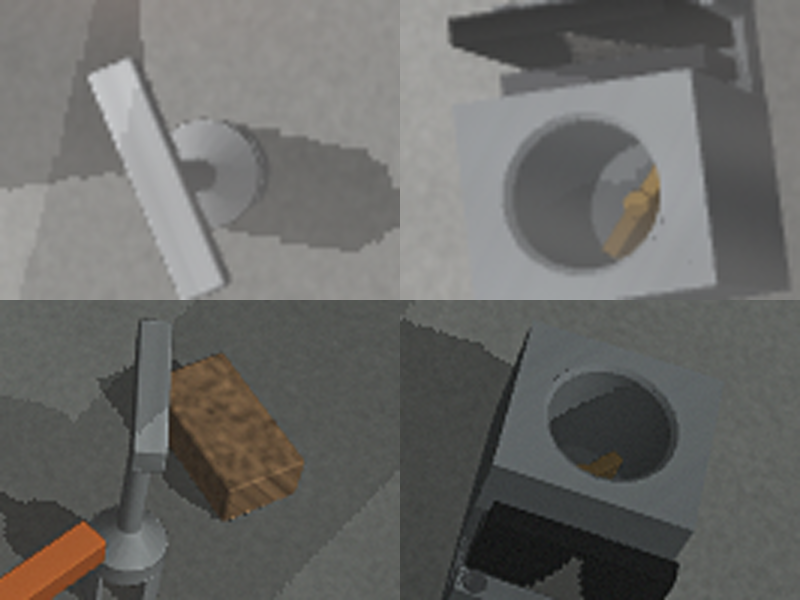

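```bash
python3 - <<'E'
from h import *
t=load('top');s=load('scene')
T=lambda x,y:(230+x/4,225+y/4)
C=lambda x,y:(105+(x-400)/4,180+y/4)
a=atz(t,*T(110,68),190);b=atz(t,*T(203,290),190);print('bar',a,b,(a+b)/2,np.linalg.norm(a-b),np.degrees(np.arctan2(*(a-b)[1::-1])))
print('sock',atz(t,*T(212,172),64))
# scene: T-bar top face ends
S=lambda x,y:(340+x/3,155+(y-300)/3)
a=atz(s,*S(154,320),190);b=atz(s,*S(150,452),190);print('bar scene',(a+b)/2,np.linalg.norm(a-b),np.degrees(np.arctan2(*(a-b)[1::-1])))
print('bore',atz(t,*C(582,192),105)); print('stud',atz(t,*C(638,203),47))
SC=lambda x,y:(420+(x-400)/3,260+(y-300)/3)
print('bore scene',atz(s,*SC(613,426),105))
p=[atz(t,*C(*q),105) for q in((455,105),(692,68),(717,285))]; print('corners',p,[np.degrees(np.arctan2(*(p[i+1]-p[i])[1::-1])) for i in(0,1)])
p=[atz(t,*C(*q),44) for q in((610,252),(660,172))];d=p[1]-p[0];print('nut',p,np.degrees(np.arctan2(d[1],d[0])))
st=sensors.get_state();print(R.from_quat(st['tool_rot']).as_matrix().round(3))
c=cap('wrist');print(c['xyz'],c['orientation'],c['intrinsics'],c['pixels'].shape)
E
```

```text
bar [539.99734207 100.38651855 190.        ] [460.86786429  65.20459333 190.        ] [500.43260318  82.79555594 190.        ] 86.59816462188955 23.970511115059434
sock [501.1289132   77.74881297  64.        ]
bar scene [502.44237537  85.23280466 190.        ] 88.94380862406034 -155.24843865338522
bore [564.62765603 292.36058621 105.        ]
stud [563.91355875 290.73501781  47.        ]
bore scene [566.80957451 296.19318844 105.        ]
corners [array([600.15603709, 346.84753085, 105.        ]), array([616.23223782, 248.48872879, 105.        ]), array([527.0833542, 235.0997817, 105.       ])] [np.float64(-80.71740057455149), np.float64(-171.45879151208402)]
nut [array([542.2797454 , 303.58617736,  44.        ]), array([577.95395982, 282.50717779,  44.        ])] -30.577776865898205
[[ 0.913  0.408 -0.001]
 [ 0.409 -0.913  0.001]
 [-0.    -0.001 -1.   ]]
[ 326.09551665 -538.11339321  384.10566128] [ 0.83124877 -0.53854584 -0.07510925  0.11555288] [[371.64829954   0.         320.56374336]
 [  0.         371.64829954 227.93793984]
 [  0.           0.           1.        ]] (480, 640, 3)
```

Top-row crops: the key's T-bar runs from (110,68) to (203,290) and its socket is slotted. The block's bore centre is at (582,192), with the brass wings on the line (610,252)–(660,172) and the black tile behind.

Results:
- **Key:** (500.5, 82.5), bar yaw 24°.
- **Bore:** about (564.5, 292).
- **Wings:** yaw about -31°, stop at about -81°.

To stay inside the joint 6 range, I'll grasp with the tool turned half a turn (x at 204°).

Request:
servo_tool(motion=[0.0245, -0.0248, -0.004, 0, 0.0245, -0.0248, -0.004, 0, 0.0245, -0.0248, -0.004, 0, 0.0245, -0.0248, -0.004, 0, 0.0245, -0.0248, -0.004, 0, 0.0245, -0.0248, -0.004, 0, 0.0245, -0.0248, 0, 0, 0.0245, -0.0248, 0, 0, 0.0245, -0.0248, 0, 0, 0.0245, -0.0248, 0, 0], jaw=-1, squeeze=60)

```text
time: 0.98
position: [377.7, -242.4, 260.6]
tool_rot: [0.978, 0.209, 0.0, 0.0]
wrist_force: [0.8, -0.9, -0.4]
grip_width: 91.8
```

Request:
servo_tool(motion=[0.0245, -0.0248, 0, 0, 0.0245, -0.0248, 0, 0, 0.0245, -0.0248, 0, 0, 0.0245, -0.0248, 0, 0, 0.0245, -0.0248, 0, 0, 0.0245, -0.0248, 0, 0, 0.0245, -0.0248, 0, 0, 0.0245, -0.0248, 0, 0, 0.0245, -0.0248, 0, 0, 0.0245, -0.0248, 0, 0])

```text
time: 1.82
position: [500.1, 84.2, 260.5]
tool_rot: [0.978, 0.209, -0.0, 0.0]
wrist_force: [1.0, -0.9, 0.2]
grip_width: 91.8
```

Request:
servo_tool(motion=[0, 0, 0, -0.105, 0, 0, 0, -0.105, 0, 0, 0, -0.105, 0, 0, 0, -0.105, 0, 0, 0, -0.105, 0, 0, 0, -0.105, 0, 0, 0, -0.105, 0, 0, 0, -0.105, 0, 0, 0, -0.105, 0, 0, 0, -0.105])

```text
time: 2.65
position: [499.8, 82.4, 260.4]
tool_rot: [0.74, 0.673, -0.0, -0.0]
wrist_force: [-0.2, 0.7, 0.2]
grip_width: 91.7
```

Request:
servo_tool(motion=[0, 0, 0, -0.105, 0, 0, 0, -0.105, 0, 0, 0, -0.105, 0, 0, 0, -0.105, 0, 0, 0, -0.105, 0, 0, 0, -0.105, 0, 0, 0, -0.105, 0, 0, 0, -0.105, 0, 0, 0, -0.105, 0, 0, 0, -0.105])

```text
time: 3.48
position: [499.8, 82.4, 260.4]
tool_rot: [0.303, 0.953, -0.0, -0.0]
wrist_force: [-0.5, 1.0, 0.0]
grip_width: 92.0
```

Request:
servo_tool(motion=[0, 0, 0, -0.105, 0, 0, 0, -0.105, 0, 0, 0, -0.105, 0, 0, 0, -0.105, 0, 0, 0, -0.105, 0, 0, 0, -0.105, 0, 0, 0, -0.105, 0, 0, 0, -0.105, 0, 0, 0, -0.105, 0, 0, 0, -0.105])

```text
time: 4.32
position: [499.8, 82.4, 260.4]
tool_rot: [-0.216, 0.977, 0.0, -0.0]
wrist_force: [-0.8, -0.0, 0.0]
grip_width: 91.8
```

```bash
python3 - <<'E'
from h import *
st=sensors.get_state();m=R.from_quat(st['tool_rot']).as_matrix();print(np.degrees(np.arctan2(m[1,0],m[0,0])),st['joint_positions'])
c=cap('wrist');save(c,'w1.png')
u=np.r_[np.cos(np.radians(24.3)),np.sin(np.radians(24.3)),0]
for s in(-45,45):
  for w in (-9,9): print(proj(c,np.r_[500.5,83,190]+s*u+w*np.r_[-u[1],u[0],0],True))
E
```

```text
-155.11008835996319 [ 1.60424090e-01  1.43558668e-01  1.85547015e+00  4.37152076e-05
  1.14300790e+00 -1.84480126e+00]
(np.float64(306.21983004387823), np.float64(179.25475523930226))
(np.float64(336.57237563005015), np.float64(179.57711995379177))
(np.float64(306.4111662310711), np.float64(314.4391476701471))
(np.float64(333.3737440032733), np.float64(314.6998372251236))
```

View pics/w1.png

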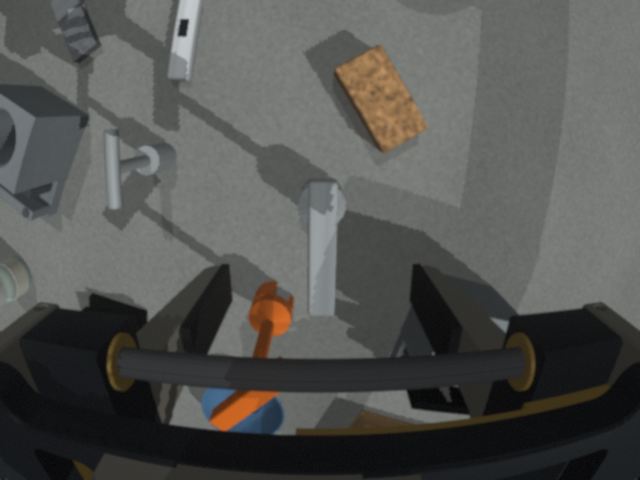

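The wrist view shows the bar from (323,182) to (322,314) between the open fingers, within 2 px of the prediction. The orange key is clear of the fingers, so I'll go down and grip.

Request:
servo_tool(motion=[0, 0, 0.0077, 0, 0, 0, 0.0077, 0, 0, 0, 0.0077, 0, 0, 0, 0.0077, 0, 0, 0, 0.0077, 0, 0, 0, 0.0077, 0, 0, 0, 0.0077, 0, 0, 0, 0.0077, 0, 0, 0, 0.0077, 0, 0, 0, 0.0077, 0])

```text
time: 5.2
position: [500.0, 82.4, 182.8]
tool_rot: [-0.213, 0.977, -0.0, -0.0]
wrist_force: [0.6, 0.5, -0.5]
grip_width: 91.9
```

Request:
servo_tool(motion=[0, 0, 0, 0, 0, 0, 0, 0, 0, 0, 0, 0, 0, 0, 0, 0, 0, 0, 0, 0, 0, 0, 0, 0, 0, 0, 0, 0, 0, 0, 0, 0, 0, 0, 0, 0, 0, 0, 0, 0], jaw=1, squeeze=60)

```text
time: 6.03
position: [500.0, 82.4, 183.6]
tool_rot: [-0.213, 0.977, 0.0, 0.0]
wrist_force: [0.6, -0.2, 0.2]
grip_width: 27.1
```

Request:
servo_tool(motion=[0, 0, 0, 0, 0, 0, 0, 0, 0, 0, 0, 0, 0, 0, 0, 0, 0, 0, -0.005, 0, 0, 0, -0.02, 0, 0, 0, -0.02, 0, 0, 0, -0.025, 0, 0, 0, -0.025, 0, 0, 0, -0.025, 0])

```text
time: 6.87
position: [499.3, 82.2, 304.4]
tool_rot: [-0.213, 0.977, -0.0, -0.001]
wrist_force: [1.2, -0.4, -4.0]
grip_width: 17.5
```

```bash
python3 - <<'E'
from h import *
st=sensors.get_state();m=R.from_quat(st['tool_rot']).as_matrix();print(np.degrees(np.arctan2(m[1,0],m[0,0])),st)
print(m[:2,:2].T@(np.r_[564.5,292]-st['position'][:2]))
E
```

```text
-155.4067276643962 {'time': 6.8667, 'joint_positions': array([ 1.60330008e-01,  1.03394896e-01,  1.80128204e+00, -2.12986451e-04,
        1.23829224e+00, -1.83963012e+00]), 'qvel': array([-3.53238934e-04, -2.60084440e-01, -3.84412318e-01,  2.00215948e-04,
        6.36096250e-01, -4.35907776e-04]), 'effort': array([-9.46373446e-03, -4.34151113e+01, -3.47505140e+01, -4.15343489e-02,
       -7.61058033e-01,  1.29008131e-03]), 'position': array([499.28382797,  82.19390297, 304.41095296]), 'tool_rot': array([-2.12972914e-01,  9.77057856e-01, -6.31672770e-05, -6.92704259e-04]), 'wrist_force': array([ 1.17839353, -0.35035457, -3.9719487 ]), 'moment': array([ 0.10886915, -0.25562107, -0.04401849]), 'grip_width': 17.491751210047013}
[-146.6157944   163.63228864]
```

Request:
servo_tool(motion=[-0.0147, 0.0164, -0.002, 0, -0.0147, 0.0164, -0.002, 0, -0.0147, 0.0164, -0.002, 0, -0.0147, 0.0164, -0.002, 0, -0.0147, 0.0164, -0.002, 0, -0.0147, 0.0164, 0, 0, -0.0147, 0.0164, 0, 0, -0.0147, 0.0164, 0, 0, -0.0147, 0.0164, 0, 0, -0.0147, 0.0164, 0, 0])

```text
time: 7.7
position: [565.1, 293.4, 313.0]
tool_rot: [-0.213, 0.977, -0.0, -0.001]
wrist_force: [0.5, -0.2, -4.7]
grip_width: 17.4
```

Request:
servo_tool(motion=[0, 0, 0, 0.107, 0, 0, 0, 0.107, 0, 0, 0, 0.107, 0, 0, 0, 0.107, 0, 0, 0, 0.107, 0, 0, 0, 0.107, 0, 0, 0, 0.107, 0, 0, 0, 0.107, 0, 0, 0, 0.107, 0, 0, 0, 0])

```text
time: 8.53
position: [565.0, 292.4, 313.0]
tool_rot: [0.266, 0.964, -0.001, -0.0]
wrist_force: [1.0, -0.9, -4.9]
grip_width: 17.8
```

```bash
python3 - <<'E'
from h import *
st=sensors.get_state();m=R.from_quat(st['tool_rot']).as_matrix();print(np.degrees(np.arctan2(m[1,0],m[0,0])),st['position'],st['moment'],st['joint_positions'])
c=cap('wrist');s=cap('scene');t=cap('top')
f=lambda c,x0,y0,w,h:cv2.resize(c['pixels'][y0:y0+h,x0:x0+w,::-1],(400,300),interpolation=cv2.INTER_CUBIC)
a=np.vstack([np.hstack([f(t,80,130,160,120),f(s,380,130,200,150)]),np.hstack([f(s,420,220,133,100),f(c,0,0,640,480)])])
cv2.imwrite('pics/b1.png',a)
E
```

```text
149.13848856486865 [564.9707214  292.40591767 313.03514257] [-0.01132102 -0.10457698  0.05060419] [ 4.75316597e-01  3.11780491e-01  1.52046394e+00 -1.52677929e-04
  1.31081383e+00 -5.56805817e-01]
```

View pics/b1.png

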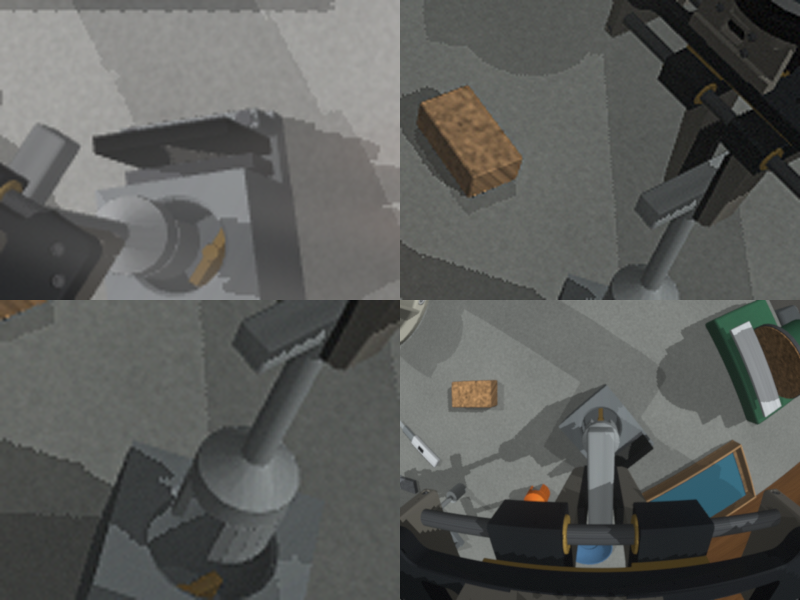

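```bash
cat > ov.py <<'E'
from h import *
def circ(x,y,z,r): a=np.linspace(0,2*np.pi,49); return np.c_[x+r*np.cos(a),y+r*np.sin(a),0*a+z]
def box(x,y,z,l,w,yaw):
    c,s=np.cos(np.radians(yaw)),np.sin(np.radians(yaw)); q=np.array([[1,1],[1,-1],[-1,-1],[-1,1],[1,1]])*[l/2,w/2]
    return np.c_[x+c*q[:,0]-s*q[:,1],y+s*q[:,0]+c*q[:,1],0*q[:,0]+z]
def draw(c,crop,k,curves):
    x0,y0,x1,y1=crop; im=cv2.resize(np.array(c['pixels'])[y0:y1,x0:x1,::-1],None,fx=k,fy=k,interpolation=cv2.INTER_CUBIC)
    for P,col in curves:
        q=np.array([proj(c,p) for p in P]); q=((q-[x0,y0]+.5)*k-.5).round().astype(int); cv2.polylines(im,[q.reshape(-1,1,2)],False,col,1,cv2.LINE_AA)
    return im
E
python3 - <<'E'
from ov import *
t=load('top');s=load('scene')
B=(565,292.5);K=(565,292.4);f=129.4
cv=[(circ(*B,105,31),(0,255,0)),(circ(*K,f,24),(0,0,255)),(circ(*K,f+52,24),(0,0,255)),(box(*K,f+190,90,18,149.1),(255,255,0)),(box(*K,f+172,90,18,149.1),(255,255,0)),(box(*B,44,52,8,-30.6),(255,0,255)),(box(*B,105,90,100,9),(0,255,0))]
a=draw(t,(80,150,220,270),4,cv)[:440,:400];b=draw(s,(430,160,530,320),4,cv)[:,:400]
h=min(600,b.shape[0]);o=np.zeros((600,800,3),np.uint8);o[:a.shape[0],:a.shape[1]]=a;o[:h,400:400+b.shape[1]]=b[-h:]
cv2.imwrite('pics/ov1.png',o)
E
```

```text
(no output)
```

View pics/ov1.png

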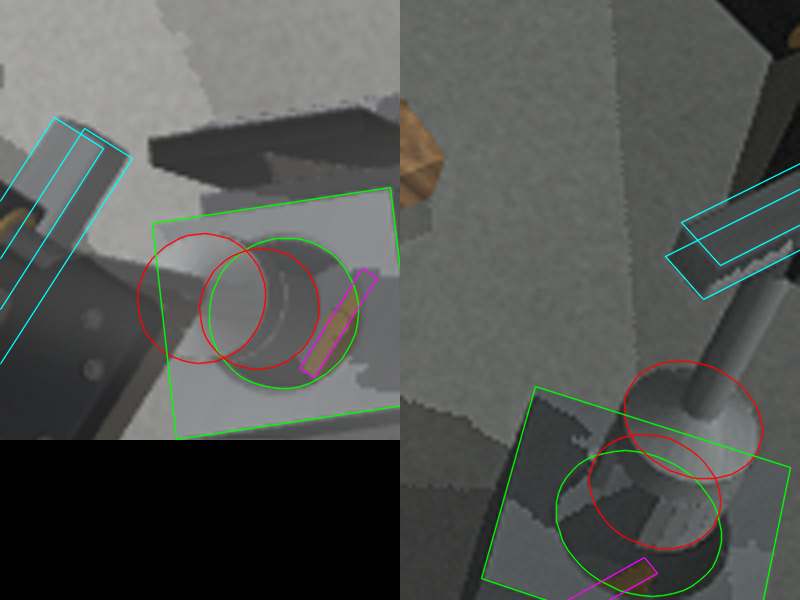

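```bash
python3 - <<'E'
from ov import *
t=load('top');s=load('scene')
K=(565,292.4);f=129.4
cv=[(circ(*K,f,24)[::2],(0,0,255))]
for c in(t,s): c['pixels']=np.clip(c['pixels'].astype(float)*2-(100 if c is t else 60),0,255).astype(np.uint8)
a=draw(t,(110,200,160,250),8,[]);a2=draw(t,(110,200,160,250),8,cv)
b=draw(s,(472,240,522,320),8,[])[:600];
o=np.zeros((600,800,3),np.uint8);o[:400,:400]=a;o[400:,:200]=cv2.resize(a2,(200,200));o[:,400:]=b
cv2.imwrite('pics/z1.png',o)
E
```

```text
(no output)
```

View pics/z1.png

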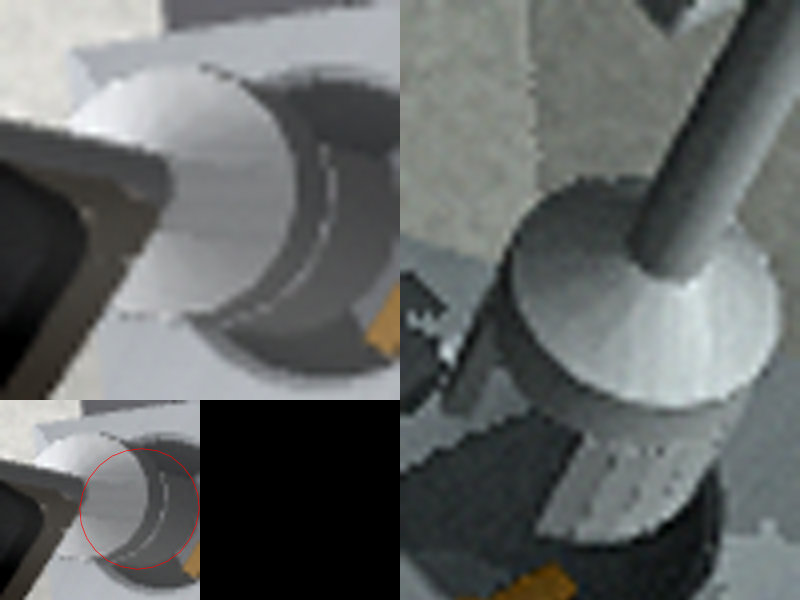

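Upright and aligned: the socket's lower rim matches the overlay in the top view at crop (395,190). The bright line at (330,190) is just the top of the slotted section. The wings also match -30.6°, so I'm lowering.

Request:
servo_tool(motion=[0, 0, 0.008, 0, 0, 0, 0.008, 0, 0, 0, 0.008, 0, 0, 0, 0.008, 0, 0, 0, 0.008, 0, 0, 0, 0.008, 0, 0, 0, 0.008, 0, 0, 0, 0.008, 0, 0, 0, 0.008, 0, 0, 0, 0.006, 0])

```text
time: 9.52
position: [565.2, 292.6, 234.5]
tool_rot: [0.264, 0.965, -0.0, -0.0]
wrist_force: [0.4, -0.2, -4.3]
grip_width: 17.8
```

Request:
servo_tool(motion=[0, 0, 0.001, 0, 0, 0, 0.001, 0, 0, 0, 0.001, 0, 0, 0, 0.001, 0, 0, 0, 0.001, 0, 0, 0, 0.001, 0, 0, 0, 0.001, 0, 0, 0, 0.001, 0, 0, 0, 0.001, 0, 0, 0, 0.001, 0])

```text
time: 10.35
position: [565.4, 292.7, 225.5]
tool_rot: [0.264, 0.965, 0.0, 0.0]
wrist_force: [0.2, -0.7, -4.6]
grip_width: 17.6
```

Request:
servo_tool(motion=[0, 0, 0.0017, 0, 0, 0, 0.0017, 0, 0, 0, 0.0017, 0, 0, 0, 0.0017, 0, 0, 0, 0.0017, 0, 0, 0, 0.0017, 0, 0, 0, 0.0017, 0, 0, 0, 0.0017, 0, 0, 0, 0.0017, 0, 0, 0, 0.0017, 0])

```text
time: 11.18
position: [565.4, 292.7, 208.4]
tool_rot: [0.264, 0.965, 0.0, -0.0]
wrist_force: [-0.1, 0.3, -5.4]
grip_width: 17.1
```

Request:
servo_tool(motion=[0, 0, 0.0005, 0, 0, 0, 0.0005, 0, 0, 0, 0.0005, 0, 0, 0, 0.0005, 0, 0, 0, 0.0005, 0, 0, 0, 0.0005, 0, 0, 0, 0.0005, 0, 0, 0, 0, 0, 0, 0, 0, 0, 0, 0, 0, 0])

```text
time: 12.02
position: [565.4, 292.7, 205.1]
tool_rot: [0.264, 0.965, 0.0, 0.0]
wrist_force: [-0.4, 0.6, -3.7]
grip_width: 17.4
```

Request:
servo_tool(motion=[0, 0, 0, 0.06, 0, 0, 0, 0.06, 0, 0, 0, 0.06, 0, 0, 0, 0.06, 0, 0, 0, 0.06, 0, 0, 0, 0.06, 0, 0, 0, 0.06, 0, 0, 0, 0.06, 0, 0, 0, 0.06, 0, 0, 0, 0.06])

```text
time: 12.85
position: [565.3, 292.6, 205.2]
tool_rot: [0.538, 0.843, -0.0, 0.0]
wrist_force: [0.4, -1.0, -4.2]
grip_width: 17.6
```

```bash
cat > st.py <<'E'
from h import *
st=sensors.get_state();m=R.from_quat(st['tool_rot']).as_matrix();print(np.degrees(np.arctan2(m[1,0],m[0,0])),*[st[k] for k in('position','wrist_force','moment','joint_positions')])
E
python3 st.py
```

```text
114.886254601136 [565.3499755  292.58282127 205.15232227] [ 0.42027222 -0.9506211  -4.24906747] [-0.18766753 -0.03191279  0.16067031] [ 4.75349362e-01  4.00477552e-01  1.63689517e+00 -2.88359160e-04
  1.10439125e+00  4.11319926e-02]
```

Request:
servo_tool(motion=[0, 0, 0, 0.06, 0, 0, 0, 0.06, 0, 0, 0, 0.06, 0, 0, 0, 0.06, 0, 0, 0, 0.06, 0, 0, 0, 0.06, 0, 0, 0, 0.06, 0, 0, 0, 0.05, 0, 0, 0, 0.04, 0, 0, 0, 0.03])

```text
time: 13.68
position: [565.3, 292.5, 205.1]
tool_rot: [0.743, 0.669, -0.0, 0.0]
wrist_force: [0.0, -1.2, -3.7]
grip_width: 17.5
```

```bash
python3 st.py
```

```text
83.98831959296868 [565.26367312 292.49363494 205.1066184 ] [ 0.02772905 -1.15429884 -3.71374309] [-0.25170445  0.04144205  0.21522277] [ 4.75303131e-01  4.00470288e-01  1.63701647e+00 -3.22776809e-04
  1.10452173e+00  5.80371960e-01]
```

Request:
servo_tool(motion=[0, 0, 0, 0.02, 0, 0, 0, 0.02, 0, 0, 0, 0.02, 0, 0, 0, 0.02, 0, 0, 0, 0.02, 0, 0, 0, 0.02, 0, 0, 0, 0.02, 0, 0, 0, 0, 0, 0, 0, 0, 0, 0, 0, 0])

```text
time: 14.52
position: [565.4, 292.7, 205.1]
tool_rot: [0.787, 0.616, -0.0, 0.0]
wrist_force: [-0.4, -1.1, -3.2]
grip_width: 17.1
```

```bash
python3 st.py
```

```text
76.1143056049115 [565.36263572 292.68716749 205.07717805] [-0.4155338  -1.07514594 -3.21980615] [-0.38026211  0.1244006   0.71491652] [ 4.75414277e-01  4.00581487e-01  1.63691676e+00 -1.36874932e-04
  1.10414951e+00  7.17826944e-01]
```

Request:
servo_tool(motion=[0, 0, 0, 0.015, 0, 0, 0, 0.015, 0, 0, 0, 0.015, 0, 0, 0, 0.015, 0, 0, 0, 0, 0, 0, 0, 0, 0, 0, 0, 0, 0, 0, 0, 0, 0, 0, 0, 0, 0, 0, 0, 0])

```text
time: 15.35
position: [565.4, 292.7, 205.1]
tool_rot: [0.806, 0.592, 0.0, 0.0]
wrist_force: [0.8, 0.1, -2.7]
grip_width: 17.8
```

```bash
python3 st.py
```

```text
72.64684339644462 [565.42748999 292.74185727 205.1419387 ] [ 0.81417128  0.06670783 -2.68153688] [-0.28298217 -0.03586094  1.50638545] [ 4.75393327e-01  4.00533134e-01  1.63683492e+00 -2.97481474e-05
  1.10406570e+00  7.78276435e-01]
```

The moment climbs steeply (0.2 → 0.7 → 1.5 N m), so the nut is on its stop. Now I'll ease back inside the play, set the key down and release.

Request:
servo_tool(motion=[0, 0, 0, -0.03, 0, 0, 0, -0.03, 0, 0, 0, -0.03, 0, 0, 0, -0.03, 0, 0, 0.0005, 0, 0, 0, 0.0005, 0, 0, 0, 0.0005, 0, 0, 0, 0, 0, 0, 0, 0, 0, 0, 0, 0, 0])

```text
time: 16.18
position: [565.3, 292.8, 203.6]
tool_rot: [0.769, 0.639, 0.0, -0.0]
wrist_force: [-0.1, -1.5, -2.7]
grip_width: 17.6
```

```bash
python3 st.py
```

```text
79.48575617197476 [565.32531189 292.78233059 203.61407617] [-0.06431245 -1.4612967  -2.67179105] [-0.03811623  0.13181732  0.04943922] [4.75412654e-01 4.02015639e-01 1.63824305e+00 2.04334115e-04
 1.10132953e+00 6.58828377e-01]
```

Request:
servo_tool(motion=[0, 0, 0, 0, 0, 0, 0, 0, 0, 0, 0, 0, 0, 0, 0, 0, 0, 0, 0, 0, 0, 0, 0, 0, 0, 0, 0, 0, 0, 0, 0, 0, 0, 0, 0, 0, 0, 0, 0, 0], jaw=-1)

```text
time: 17.02
position: [565.4, 292.7, 203.6]
tool_rot: [0.769, 0.64, -0.0, -0.0]
wrist_force: [-0.4, 0.5, -0.7]
grip_width: 82.0
```

Request:
servo_tool(motion=[0, 0, 0, 0, 0, 0, 0, 0, 0, 0, 0, 0, 0, 0, 0, 0, 0, 0, -0.005, 0, 0, 0, -0.015, 0, 0, 0, -0.02, 0, 0, 0, -0.02, 0, 0, 0, -0.02, 0, 0, 0, -0.02, 0])

```text
time: 17.85
position: [565.3, 292.7, 305.0]
tool_rot: [0.769, 0.64, 0.0, 0.0]
wrist_force: [0.1, -0.1, -0.3]
grip_width: 91.9
```

Request:
servo_tool(motion=[-0.015, 0, -0.005, 0, -0.015, 0, 0, 0, -0.015, 0, 0, 0, -0.015, 0, 0, 0, -0.015, 0, 0, 0, -0.015, 0, 0, 0, -0.015, 0, 0, 0, -0.015, 0, 0, 0, 0, 0, 0, 0, 0, 0, 0, 0])

```text
time: 18.68
position: [543.5, 173.7, 308.7]
tool_rot: [0.769, 0.639, 0.0, -0.0]
wrist_force: [-0.4, 1.0, 0.1]
grip_width: 91.7
```

```bash
python3 - <<'E'
from ov import *
t=cap('top');s=cap('scene');st=sensors.get_state();print(st['wrist_force'],st['position'])
K=(565.3,292.6);f=20;y=79.5
cv=[(box(*K,f+190,90,18,y),(255,255,0)),(circ(*K,f+52,24),(0,0,255))]
a=draw(t,(80,150,180,250),4,cv);b=draw(s,(430,160,530,310),4,cv)
a2=draw(t,(450,190,550,240),4,[])
o=np.zeros((600,800,3),np.uint8);o[:400,:400]=a;o[400:,:400]=a2;o[:,400:]=b
cv2.imwrite('pics/end.png',o)
E
```

```text
[ 0.2834763  -0.5884561  -0.24550926] [543.72891558 174.78453079 308.66737381]
```

View pics/end.png

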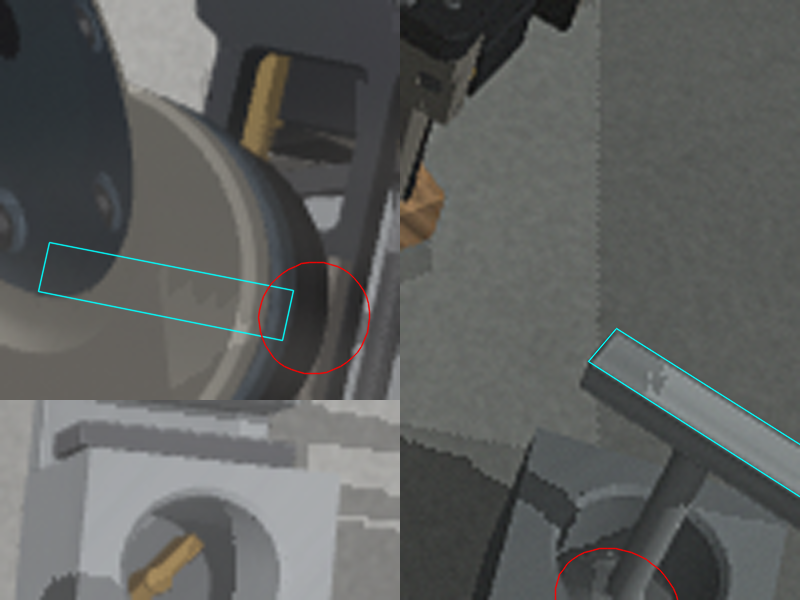

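The scene view shows the released key upright in the bore, with its T-bar on the predicted outline (corner at (616,330)) for a seated foot. The spare nut at (170,570) is unmoved. The arm hides the top view, but the scene view is enough and the gripper is clear.

```bash
python3 -c "
from h import *
print(bot.close_job())"
```

```text
the job is handed in; nothing more can be done
None
```

The long steel key is down on the winged nut of the clamp with the tile. I turned the nut clockwise to its stop, released the key standing in the bore, and handed the job in at about 19 s of the 48 s. The hand-in reports no verdict.

- **Seating:** at release, the TCP height put the key's foot on the bore floor to within about 1 mm. In the last scene view the T-bar matched the outline predicted for an upright, seated key.
- **Stop:** the turning moment rose from about 0.2 N m while the nut was moving to 1.5 N m over the last 11 degrees. The tool's yaw there, about 73 degrees, was a few degrees past the 77 I had expected from the images; I put that down to give in the arm and grip.
- **Rest of the scene:** the empty clamp's nut was never approached and looks unchanged. The gripper is more than 100 mm from the key, with the wrist force back to near zero.
- **Not checked:** in the last top view the arm hid the tile clamp, so I did not see the nut's final angle or the closed jaw directly.

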